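Pull the red-strip control board for packing

TASK

Slide the control board with the red grip strip straight up out of the slotted rack, and stand it on edge in the narrow pocket down the middle of the open yellow case, lowering it right down to the pocket's floor before letting go. Leave the other two boards where they stand in the rack.

Things in the scene. Friction and masses are not known exactly. Their poses are not given: they have to be found in the camera images.
- board_red: Board to move: green circuit board upright in the rack, red grip strip on its upper edge. 100 mm wide (own x), 4 mm thick (y; parts reach 6 mm), 120 mm tall (z, up) with strip. Strip 70 long (x), 10 thick (y), 20 tall, centred, 100-120 mm above the foot: grip across its thickness from above. Origin: middle of foot edge, 6 mm above the table. 0.08-0.17 kg; up to 2 mm play, leans up to 4 deg.
- board_white: Bystander: same board, white strip, in another slot. The rack is a fixed grey-and-black holder, 130 mm (x) by 190 mm (y), guides 66 mm high; five 8 mm slots every 35 mm along its y. The three boards stand in its first, middle and last slots, 70 mm apart, in any order, 60 mm deep in the guides: a board slides up freely and is clear once raised 60 mm. Strip tops: 126 mm above the table.
- board_blue: Bystander: the same board with a blue grip strip, in another slot of the same rack. Same sizes, axes and origin as the red-strip board.
- pocket (a point): Middle of the pocket's floor, 6 mm above the table, in the fixed open yellow case (280 mm along x, 240 along y, 65 high). The pocket is a straight grey-walled recess, open above, 140 mm long (point's x), 28 wide (y), 59 deep; z up. A board let go in it leans on a wall by up to 25 degrees. The charger and battery packs either side of it stay below the rim.
Mind the look-alikes: they are no part of the job. Leave any orange or purple look-alike of the board_red alone.

How it is judged (in metres and radians):
On the way, in this order (a step that is already met when the one before it is completed fails the run):
1. the red-strip board is held by the fingers, drawn up clear of the rack (height (world z) of board_red above 0.068 m and contact force between the fingers and board_red above 0.5 N), for 0.1 s.
2. still held, the board has been lowered into the case's pocket, its foot within 20 mm of the pocket floor (z of board_red in the frame of pocket below 0.02 m and x of board_red in the frame of pocket between -0.03 and 0.03 m and y of board_red in the frame of pocket between -0.02 and 0.02 m and contact force between the fingers and board_red above 0.5 N), for 0.1 s.
At the end, for the whole second after the job is handed in: The red-strip board stands on edge in the case's pocket, strip up, at rest: its foot within 12 mm of the pocket floor, within 30 mm of the pocket's middle lengthwise and 20 mm across, leaning less than 34 degrees; the white- and blue-strip boards' feet are within 20 mm of where they began (z of board_red in the frame of pocket below 0.012 m and x of board_red in the frame of pocket between -0.03 and 0.03 m and y of board_red in the frame of pocket between -0.02 and 0.02 m and angle between board_red's own z axis and vertical below 0.6 rad and linear speed of board_red below 0.03 m/s and distance of each of board_white, board_blue from where it was at the start of the episode below 0.02 m); the robot touches nothing.
It fails at once if a white- or blue-strip board is drawn up or shifted by more than 20 mm (distance of any of board_white, board_blue from where it was at the start of the episode above 0.02 m).
It also fails if it takes over 48 s, if anything falls off the work surface, if the arm or the gripper's body presses on something with over 40 N, if the wrist force passes 120 N, or if a joint passes its speed limit or range.

ROBOT

A 6-joint arm with a two-finger parallel gripper is mounted at the origin on the work surface. World frame = base frame: x ahead of the robot, y to its left, z up, the work surface at z = 0. Lengths are in m, angles in degrees, forces in N, time in s.
With the tool pointing down it reaches from about 0.4 to 0.825 m from the base axis. Payload 7 kg.
Tool frame: the origin (TCP) lies at the very end of the fingers, on their centre line; the grasp point (between the pads) lies 19 mm behind it (r.hold_point_z is the distance from the TCP to the grasp point, in m); x points along the fingers, y is the direction in which the jaws open and shut, and the axes are right-handed (so a half turn about x gives the same grasp; the last joint's range is limited). The gripper opens to 88 mm and grips with 3 to 60 N. Pads are 19 mm wide; open, the fingers measure 130 mm over their backs; the gripper's body (78 mm by 193 mm) begins 47 mm behind the grasp point.
Start: joints at [-48.065, 20.546, 0.682, 0, -70.136, -16.507], TCP at [0.29, -0.61, 0.227] pointing down, gripper open.
Joint ranges: [-176.03, 176.03], [-82.01, 121.73], [-58.28, 71.71], [-173.87, 95.51], [-174.79, -0.11], [-173.66, 173.66]. Speed limits (degrees/s): [136.94, 136.94, 172.46, 180, 180, 180].

INTERFACE

Orientations are given as [roll, pitch, yaw] about the fixed x, y, z axes, in that order (R = Rz(yaw) Ry(pitch) Rx(roll)).
In Python, from plant import r gives the robot as it stands. The module is installed in compiled form; this text tells all that it offers.
- The arm moves only by the shell command python3 -m creep 'ROWS' [FORCE]. ROWS is JSON, a list of rows, each a list of 7 numbers: the turn, a rotation vector about the tool's x, y, z in rad, then the shift along the tool's x, y, z in cm, then the opening in per cent of the stroke, from 0 (shut) to 100 (fully open). In form: [[rx, ry, rz, x, y, z, fingers], ...]. A call has 1 to 8 rows; each row shifts and turns the commanded pose from where the row before left it, along the tool's axes as they then stand; what a row does not reach is not made up. A row lasts 1/10 s, in which the tool goes at most 50 mm and 8.59 degrees, less where a joint would pass 70% of its speed; a pose out of reach is approached as far as the arm can. A call is refused whole if a number of a shift passes 5 or a number of a turn 0.15, either way. A call with a gripper value outside its range is refused whole. The fingers move at their own pace and stop on an object; FORCE is the grip in N (left out, the last holds). Time passes only in rows, so rows that do not move let the fingers close. It gives the time, the measured TCP pose, the force and the opening at its end, in the units of the state.
- r.get_state(): the state, without advancing time (a new reading comes with each control period).
- r.capture(name): name is "scene" or "top" or "wrist"; returns (picture, depth): 384x512x3 uint8, blue, green, red; 384x512 float32, m along the optical axis (not along the pixel's ray), 0 where there is no reading.
- r.camera_info(name): a dict with "fovy" (degrees; the focal length in pixels is half the picture's height over the tangent of half this angle, whatever the lens; pixels are square), "cx", "cy" (the principal point, pixels), "camera_from_world" (4x4, takes a point from world to camera coordinates). Camera axes: x right, y down, z forward; pixel columns grow to the right and rows downward; lengths in m; the calibration is good to about 2 mm. A picture is of the moment at which its call begins: read the wrist's pose just before it. camera_info takes no time and is no camera call; for the wrist camera it gives the pose at the moment of the call.
- r.close_job(): hands the job in, once; it reports no verdict.
Trained networks look in the newest picture that a camera, given by its name, has taken for a name from the list of things; names that differ only in an ending like _2 or _b are one class to them, and where a whole thing is asked for, a point or a joint stands for the part that bears it (a point fixed in the world has none). Each returns a list of dicts, best first, with "score" (0 to 1); they miss things now and then, are a little off and sometimes report something else, mostly with a low value. They report only what shows in the picture. A call takes as long as a camera call. They do not tell look-alikes from the thing itself.
- r.look_for(query, camera): "rect" ([left, top, right, bottom] in pixels, round what is visible of it).
- r.masks_of(query, camera): "pixels" (384x512 bool, what is visible of it) and "rect" ([left, top, right, bottom] in pixels, round what is visible of it).
The state is a dict: "time_s": time; "joints": joint angles; "qd": joint speeds; "joint_torque": joint torques, N m; "tcp_pos": TCP position; "eef_rot": TCP orientation; "contact_force": force on the tool from outside, world axes, zero at the start; "moment": the same for the moment, N m; "gripper_width": finger opening in m.
Only numpy, scipy, OpenCV 4.12 (cv2) and the standard library are available. Lean on these libraries where they do the work, as an engineer would, in place of code of your own. Each camera call takes 0.05 s, during which the arm holds its last target. There are 200 camera calls.

## Working session

There is one attempt and no reset: what is moved stays moved. The work goes in short steps, Python scripts to look and compute and a shell command to move; the robot and the scene stay as the last step left them, time stands still between calls to the robot, and variables do not carry over. Pictures are saved under pics/ and viewed, about 8 in all and at most 12, crops included, and the job is handed in when it is done.

```bash
mkdir -p pics
cat > h.py <<'E'
import numpy as np, cv2
from plant import r
from scipy.spatial.transform import Rotation as R
def cloud(cam, depth, info):
    h,w=depth.shape; f=h/2/np.tan(np.radians(info["fovy"])/2)
    v,u=np.mgrid[:h,:w]
    P=np.stack([(u-info["cx"])*depth/f,(v-info["cy"])*depth/f,depth],-1)
    T=np.linalg.inv(np.array(info["camera_from_world"]))
    return P@T[:3,:3].T+T[:3,3]
def shot(cam):
    info=r.camera_info(cam); im,d=r.capture(cam)
    return im,d,cloud(cam,d,info)
E
python3 - <<'E'
from h import *
s=r.get_state(); print({k:np.round(v,3) for k,v in s.items()})
ims=[]
for c in ("scene","top"):
    im,d,P=shot(c); np.savez(f"/tmp/{c}.npz",im=im,d=d,P=P); cv2.imwrite(f"pics/{c}1.png",im)
    for q in ("board_red","pocket"):
        for o in r.masks_of(q,c):
            m=o["pixels"]&(d>0); print(c,q,round(o["score"],2),np.round(o["rect"]),np.round(np.median(P[m],0),3))
E
```

```text
{'time_s': np.float64(0.0), 'joints': array([-4.8065e+01,  2.0592e+01,  6.3400e-01, -2.1000e-02, -7.0137e+01,
       -1.6507e+01]), 'qd': array([-0.001,  0.007, -0.084, -0.027, -0.102, -0.035]), 'joint_torque': array([ 0.0000e+00, -5.8273e+01,  2.9305e+01,  6.9970e+00,  7.0000e-03,
       -0.0000e+00]), 'tcp_pos': array([ 0.29 , -0.609,  0.226]), 'eef_rot': array([ 94.537,  89.904, 119.958]), 'contact_force': array([ 0.631, -0.19 ,  1.034]), 'moment': array([-0.008,  0.01 , -0.025]), 'gripper_width': np.float64(0.088)}
scene board_red 0.9 [152. 206. 201. 247.] [ 0.735 -0.033  0.064]
scene board_red 0.87 [323. 151. 345. 204.] [0.368 0.182 0.061]
scene board_red 0.83 [242. 140. 274. 187.] [ 0.419 -0.023  0.064]
scene board_red 0.59 [266. 172. 299. 215.] [0.516 0.107 0.085]
scene board_red 0.59 [305. 201. 342. 250.] [0.561 0.24  0.083]
scene board_red 0.56 [210. 167. 244. 219.] [ 0.565 -0.019  0.063]
scene pocket 0.78 [102. 116. 228. 209.] [ 0.545 -0.264  0.05 ]
scene pocket 0.71 [286. 186. 321. 232.] [0.538 0.174 0.083]
top board_red 0.93 [199. 178. 216. 224.] [0.516 0.104 0.112]
top board_red 0.9 [169. 248. 182. 295.] [0.364 0.178 0.092]
top board_red 0.82 [251.  92. 295. 125.] [ 0.733 -0.034  0.08 ]
top board_red 0.68 [248. 244. 291. 247.] [ 0.419 -0.026  0.12 ]
top board_red 0.56 [262. 160. 267. 201.] [ 0.564 -0.019  0.121]
top pocket 0.64 [324. 140. 434. 279.] [ 0.511 -0.285  0.051]
```

View pics/scene1.png

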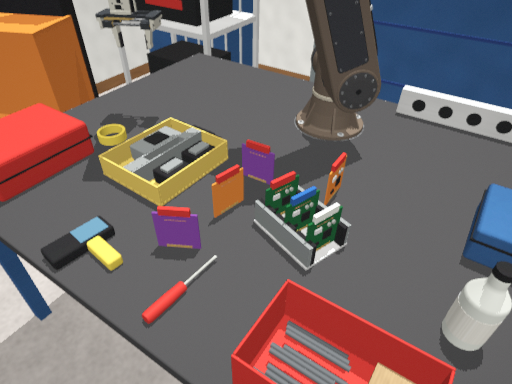

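View pics/top1.png

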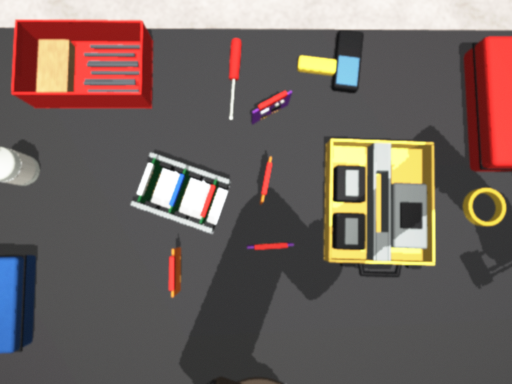

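The red-strip board is the rack's end board at top pixel (209,201). The orange and purple look-alikes stand loose at (267,178), (270,246), (272,105) and (175,270). The case is at right, with the pocket running vertically at about (381,200). Next I measure the strip and the pocket.

Run:
```python
from h import *
for c in ("scene","top"):
    z=np.load(f"/tmp/{c}.npz"); im,P,d=z["im"].astype(int),z["P"],z["d"]
    red=(im[...,2]>130)&(im[...,1]<70)&(im[...,0]<70)
    m=red&(d>0)&(np.hypot(P[...,0]-.516,P[...,1]-.10)<.06)&(P[...,2]>.09)&(P[...,2]<.15)
    q=P[m]
    t=m&(P[...,2]>.118)
    for n,mm in(("strip",m),("striptop",t)):
        q=P[mm]; 
        if len(q)<5: continue
        (cx,cy),wh,a=cv2.minAreaRect((q[:,:2]*1000).astype(np.float32))
        u,s,vt=np.linalg.svd(q[:,:2]-q[:,:2].mean(0),full_matrices=False)
        print(c,n,len(q),"rect",round(cx,1),round(cy,1),np.round(wh,1),round(a,1),"axis",np.degrees(np.arctan2(*vt[0][::-1])).round(1),"z",np.percentile(q[:,2],[5,50,95]).round(4))
    # rack+other strips
    k=(d>0)&(np.hypot(P[...,0]-.54,P[...,1]-.17)<.14)&(P[...,2]>.035)
    # case rim: yellow
    yel=(im[...,2]>150)&(im[...,1]>110)&(im[...,0]<110)&(d>0)&(P[...,2]>.05)&(P[...,2]<.08)&(P[...,1]<-.1)&(P[...,1]>-.5)
    q=P[yel]; print(c,"case rim",cv2.minAreaRect((q[:,:2]*1000).astype(np.float32)),np.median(q[:,2]))
z=np.load("/tmp/top.npz");P=z["P"]
for v in range(136,272,8): print(v,P[v,380,0].round(3),"y",P[v,364:398:1,1][[0,-1]].round(3),(P[v,364:398,2]*1000).round(0).astype(int))
cv2.imwrite("pics/topcrop.png",np.hstack([cv2.resize(z["im"][130:280,120:320],None,fx=2,fy=2,interpolation=3),cv2.resize(z["im"][130:280,315:445],None,fx=3,fy=3,interpolation=3)[:300]]) )
for u,v in((145,180),(177,190),(209,201),(187,160),(170,217)):
    print(u,v,P[v,u].round(3))
```

```text
scene strip 151 rect 516.6 109.5 [ 9.  69.4] 64.8 axis -20.9 z [0.1084 0.1166 0.1253]
scene striptop 67 rect 516.6 109.9 [ 9.  69.1] 64.2 axis -21.1 z [0.1187 0.1224 0.1261]
scene case rim ((505.15289306640625, -282.9229431152344), (244.1417236328125, 302.2785949707031), 87.65440368652344) 0.05828942707040696
top strip 42 rect 514.2 102.1 [ 9.  71.2] 75.5 axis 161.8 z [0.1077 0.1215 0.1274]
top striptop 27 rect 514.9 100.5 [ 8.8 69.4] 77.9 axis 163.0 z [0.1196 0.1246 0.1275]
top case rim ((515.81103515625, -284.6090087890625), (241.64981079101562, 282.5991516113281), 87.67996978759766) 0.06347615492849423
136 0.679 y [-0.267 -0.349] [-1  0  3 -3  0  1  1  3  2  5  0  1 -1  0  1  2  0  3  1  4  3  2 -1 -1
  3  2  1  3  2  0  2  4  1 -3]
144 0.646 y [-0.256 -0.328] [37 36 37 41 39 42 42 43 51 59 65 66 65 66 67 64 65 65 67 67 65 65 64 67
 69 67 63 48 48 49 50 51 52 53]
152 0.627 y [-0.264 -0.344] [ 5  6  6  9 20 28 37 42 52 56 67 65 67 66 64 65 69 63 64 66 65 64 66 66
 67 67 63  8  7  6  7  4  5  7]
160 0.609 y [-0.262 -0.343] [ 8  8  9 10 19 28 39 42 54 59 65 63 69 67 65 67 64 65 68 68
[... 1420 characters left out ...]
   53   58   56   59   56]
240 0.428 y [-0.244 -0.32 ] [52 49  5 17 25 33 41 44 55 66 64 63 66 67 67 66 67 68 66 62 66 66 67 68
 66 69 67 41 49 56 53 57 57 53]
248 0.41 y [-0.244 -0.335] [50  8  8 17 23 31 42 50 57 63 62 66 64 66 67 67 68 67 67 66 65 66 66 61
 68 65 68  6  8  7  5  9 10  5]
256 0.392 y [-0.255 -0.335] [ 7  7  6 16 22 31 39 48 58 63 65 67 67 64 64 65 66 67 66 70 68 65 67 70
 68 65 66  6  6  7  8  7  7  4]
264 0.369 y [-0.256 -0.32 ] [ 0  0  4  2  3  2  0 -1 -3  2  2 -1 -3 -1  0  3  0  0  2  2  3  3  1  4
  0 -1 -1  0  1 -1  1  1 46 46]
145 180 [0.558 0.235 0.129]
177 190 [0.536 0.168 0.13 ]
209 201 [0.513 0.102 0.126]
187 160 [ 0.622  0.165 -0.001]
170 217 [0.482 0.193 0.067]
```

```bash
cat >> h.py <<'E'
def plan(pos, jaw):
    s=r.get_state(); Rt=R.from_euler("xyz",s["eef_rot"],degrees=True).as_matrix()
    p=np.array(s["tcp_pos"]); best=None
    for a in (jaw,jaw+180):
        y=np.array([np.cos(np.radians(a)),np.sin(np.radians(a)),0]); x=np.array([0,0,-1.]); G=np.stack([x,y,np.cross(x,y)],1)
        rv=R.from_matrix(Rt.T@G).as_rotvec()
        if best is None or np.linalg.norm(rv)<np.linalg.norm(best[0]): best=(rv,G)
    rv,G=best; d=np.array(pos)-p
    print("tcp",p.round(4),"jaw now",np.degrees(np.arctan2(Rt[1,1],Rt[0,1])).round(2),"joints",np.round(s["joints"],1),"F",np.round(s["contact_force"],1),"w",round(float(s["gripper_width"]),4),"t",s["time_s"])
    print("turn rv",rv.round(4),"shift cm in present axes",(Rt.T@d*100).round(2),"in goal axes",(G.T@d*100).round(2))
E
python3 - <<'E'
from h import *
plan([.48,.09,.30],71.3)
i=r.camera_info("wrist"); s=r.get_state(); T=np.linalg.inv(np.array(i["camera_from_world"]))
Rt=R.from_euler("xyz",s["eef_rot"],degrees=True).as_matrix()
print("cam in tool",(Rt.T@(T[:3,3]-s["tcp_pos"])).round(3),"axis in tool",(Rt.T@T[:3,2]).round(3),i["fovy"])
z=np.load("/tmp/top.npz");P=z["P"]; im=z["im"]
L=[];Rr=[]
for v in range(178,227):
    row=P[v,364:398]; hi=row[:,2]>.058
    low=np.where(row[:,2]<.012)[0]; low=low[(low>8)&(low<22)]
    if len(low)<2: continue
    a,b=low[0],low[-1]
    lw=[k for k in range(a) if hi[k]]; rw=[k for k in range(b,27) if hi[k]]
    if lw and rw: L.append(row[lw[-1],:2]); Rr.append(row[rw[0],:2])
L=np.array(L);Rr=np.array(Rr)
for n,A in(("L",L),("R",Rr)):
    k=np.polyfit(A[:,0],A[:,1],1); print(n,len(A),"slope deg",np.degrees(np.arctan(k[0])).round(2),"y at x=.515",np.polyval(k,.515).round(4))
col=P[168:236,377]; print("col", [(c[0].round(3),int(c[2]*1000)) for c in col if 1][0:12],[(c[0].round(3),int(c[2]*1000)) for c in col][-14:])
E
```

```text
tcp [ 0.2898 -0.6095  0.2262] jaw now 115.43 joints [-48.1  20.6   0.7  -0.  -70.1 -16.5] F [ 0.6 -0.3  0.4] w 0.0877 t 0.3
turn rv [ 7.702e-01 -3.000e-04 -5.000e-04] shift cm in present axes [-7.35 55.01 47.22] in goal axes [-7.38 72.36 -4.41]
cam in tool [-0.157  0.    -0.074] axis in tool [0.961 0.    0.277] 68.051759265589
L 49 slope deg -4.07 y at x=.515 -0.2694
R 49 slope deg -2.21 y at x=.515 -0.2985
col [(np.float64(0.591), 63), (np.float64(0.589), 64), (np.float64(0.587), 57), (np.float64(0.587), 45), (np.float64(0.587), 27), (np.float64(0.586), 10), (np.float64(0.584), 7), (np.float64(0.582), 5), (np.float64(0.58), 6), (np.float64(0.577), 7), (np.float64(0.575), 4), (np.float64(0.572), 7)] [(np.float64(0.469), 8), (np.float64(0.467), 6), (np.float64(0.464), 6), (np.float64(0.462), 7), (np.float64(0.46), 3), (np.float64(0.457), 7), (np.float64(0.455), 8), (np.float64(0.452), 10), (np.float64(0.45), 7), (np.float64(0.448), 3), (np.float64(0.445), 68), (np.float64(0.443), 66), (np.float64(0.441), 63), (np.float64(0.439), 66)]
```

View pics/topcrop.png

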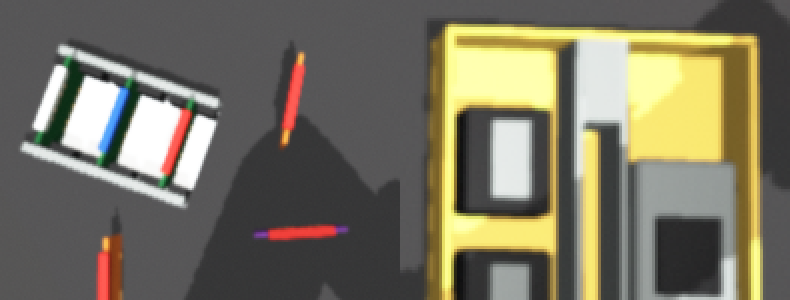

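The crop shows the red strip at the case-side end of the rack, with the blue strip next to it. The grey-walled pocket runs down the middle of the case. It measures x 0.446–0.587, y about −0.284, yaw −2.3°, which matches the 140 mm and 28 mm sizes. Now I move above the strip.

```bash
python3 -m creep '[[0.13,0,0,-1,0,0,50],[0.13,0,0,-1,0,0,50],[0.13,0,0,-1,0,0,50],[0.13,0,0,-1,0,0,50],[0.13,0,0,-1,0,0,50],[0.12,0,0,-1,0,0,50],[0,0,0,0,4,0,50],[0,0,0,0,4.5,0,50]]' 20 | tail -5
python3 -m creep '[[0,0,0,0,4.5,0,50],[0,0,0,0,4.5,0,50],[0,0,0,0,4.5,0,50],[0,0,0,0,4.5,0,50],[0,0,0,0,4.5,0,50],[0,0,0,0,4.5,0,50],[0,0,0,0,4.5,0,50],[0,0,0,0,4.5,0,50]]' | tail -5
python3 - <<'E'
from h import *
plan([.514,.104,.28],71.3)
E
```

```text
time_s: 1.1
tcp_pos: [0.3168, -0.529, 0.2859]
eef_rot: [157.5, 90.0, 138.7]
contact_force: [1.4, 0.1, -0.5]
gripper_width: 0.0439
time_s: 1.9
tcp_pos: [0.4326, -0.1863, 0.2869]
eef_rot: [17.7, 89.9, -1.0]
contact_force: [1.8, -0.5, 0.1]
gripper_width: 0.044
tcp [ 0.4326 -0.1863  0.2869] jaw now 71.31 joints [   0.7   -1.3  -18.3    0.   -73.  -109.4] F [ 1.8 -0.5  0.1] w 0.044 t 1.9
turn rv [ 0.0001  0.0009 -0.0003] shift cm in present axes [ 0.7  30.11 -1.59] in goal axes [ 0.69 30.11 -1.6 ]
```

```bash
python3 -m creep '[[0,0,0,0,4.5,-0.4,50],[0,0,0,0,4.5,-0.4,50],[0,0,0,0,4.5,-0.4,50],[0,0,0,0,4.5,-0.4,50],[0,0,0,0,4.5,0,50],[0,0,0,0,4.5,0,50],[0,0,0,0,3.1,0,50],[0,0,0,0,0,0,50]]' | tail -5
cat > look.py <<'E'
from h import *
import sys
r.get_state(); im,d,P=shot("wrist"); np.savez("/tmp/wrist.npz",im=im,d=d,P=P); cv2.imwrite(f"pics/{sys.argv[1]}.png",im)
i=im.astype(int); red=(i[...,2]>110)&(i[...,1]<90)&(i[...,0]<90)
m=red&(d>0)&(np.hypot(P[...,0]-.515,P[...,1]-.104)<.06)&(P[...,2]>.10)&(P[...,2]<.15)
for n,mm in(("strip",m),("top",m&(P[...,2]>.121))):
    q=P[mm]; (cx,cy),wh,a=cv2.minAreaRect((q[:,:2]*1000).astype(np.float32))
    vt=np.linalg.svd(q[:,:2]-q[:,:2].mean(0),full_matrices=False)[2]
    print(n,len(q),cx,cy,np.round(wh,1),a,"axis",np.degrees(np.arctan2(*vt[0][::-1])).round(1),"z",np.percentile(q[:,2],[5,50,95]).round(4))
plan([.515,.103,.097],71.3)
E
python3 look.py w1
```

```text
time_s: 2.7
tcp_pos: [0.5146, 0.1054, 0.2859]
eef_rot: [-143.0, 90.0, -161.5]
contact_force: [0.4, -0.3, -0.8]
gripper_width: 0.0438
strip 7 514.2734375 104.45393371582031 [ 8.5 67.5] 70.62400817871094 axis -20.8 z [0.1189 0.1254 0.126 ]
top 5 535.7854614257812 93.6476821899414 [23.7  6.6] 1.6633670330047607 axis -8.9 z [0.1252 0.1258 0.126 ]
tcp [0.5139 0.1039 0.286 ] jaw now 71.45 joints [  32.9    4.3  -12.6   -0.   -73.2 -141.4] F [-0.2 -0.   0.1] w 0.0437 t 2.75
turn rv [ 0.0027 -0.0007  0.0007] shift cm in present axes [18.9  -0.03  0.15] in goal axes [18.9  -0.05  0.13]
```

View pics/w1.png

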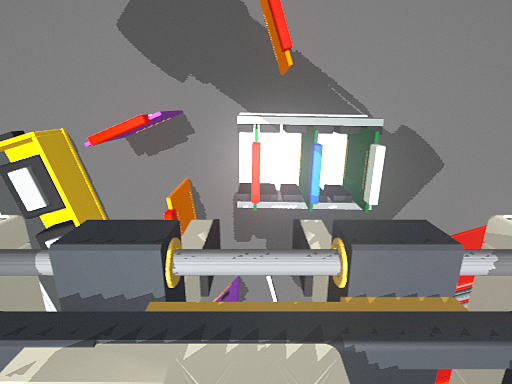

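The wrist view shows the red strip at (256,172), vertical, so it is aligned with the tool. My colour mask was too strict, so I loosen it.

Run:
```python
from h import *
z=np.load("/tmp/wrist.npz"); im,d,P=z["im"].astype(int),z["d"],z["P"]
print(im[172,256],P[172,256].round(4))
v,u=np.mgrid[:384,:512]
red=(im[...,2]-np.maximum(im[...,0],im[...,1])>60)&(d>0)&(abs(u-256)<15)&(abs(v-172)<45)
for n,mm in(("strip",red),("top",red&(P[...,2]>.12))):
    q=P[mm]; (cx,cy),wh,a=cv2.minAreaRect((q[:,:2]*1000).astype(np.float32))
    vt=np.linalg.svd(q[:,:2]-q[:,:2].mean(0),full_matrices=False)[2]
    print(n,len(q),cx,cy,np.round(wh,1),a,"mean",q.mean(0).round(4),"axis",np.degrees(np.arctan2(*vt[0][::-1])).round(1),"z",np.percentile(q[:,2],[5,50,95]).round(4))
plan([q[:,0].mean(),q[:,1].mean(),.097],71.3)
```

```text
[122 131 255] [0.5136 0.1061 0.1248]
strip 500 524.1135864257812 101.51101684570312 [10.6 88.2] 72.49610137939453 mean [0.5155 0.1047 0.1216] axis -18.5 z [0.1112 0.1252 0.1265]
top 468 515.13427734375 104.64503479003906 [ 9.1 69.1] 69.7914810180664 mean [0.5143 0.1048 0.1252] axis -19.9 z [0.1239 0.1253 0.1265]
tcp [0.5139 0.1039 0.286 ] jaw now 71.45 joints [  32.9    4.3  -12.6   -0.   -73.2 -141.4] F [-0.2 -0.   0.1] w 0.0437 t 2.75
turn rv [ 0.0027 -0.0007  0.0007] shift cm in present axes [18.9   0.12  0.02] in goal axes [18.9   0.11  0.  ]
```

```bash
python3 -m creep '[[-0.012,0,0,3.5,0.1,0.05,50],[0,0,0,3.5,0,0,50],[0,0,0,3.5,0,0,50],[0,0,0,3,0,0,50],[0,0,0,2.5,0,0,50],[0,0,0,1.7,0,0,50],[0,0,0,1.2,0,0,50],[0,0,0,0,0,0,50]]' 25| tail -5
python3 -m creep '[[0,0,0,0,0,0,30],[0,0,0,0,0,0,15],[0,0,0,0,0,0,0],[0,0,0,0,0,0,0],[0,0,0,0,0,0,0],[0,0,0,0,0,0,0]]' 25| tail -5; python3 look.py w2
```

```text
time_s: 3.55
tcp_pos: [0.5136, 0.102, 0.0964]
eef_rot: [-133.8, 89.9, -151.8]
contact_force: [-0.5, 0.1, 0.2]
gripper_width: 0.0441
time_s: 4.15
tcp_pos: [0.5148, 0.1033, 0.098]
eef_rot: [53.5, 89.9, 35.5]
contact_force: [-0.9, 0.7, 2.2]
gripper_width: 0.0099
strip 955 511.5128479003906 104.80156707763672 [10.5 62.1] 71.45294189453125 axis -17.1 z [0.1241 0.1252 0.1262]
top 944 511.7667236328125 104.55398559570312 [10.2 61.5] 71.45294189453125 axis -17.1 z [0.1242 0.1252 0.1262]
tcp [0.5148 0.1033 0.098 ] jaw now 72.01 joints [  32.8   13.6  -28.     0.   -48.4 -140.8] F [-0.7  0.8  2.9] w 0.0099 t 4.2
turn rv [ 0.0124  0.0006 -0.0007] shift cm in present axes [ 0.1  -0.02  0.03] in goal axes [ 0.1  -0.02  0.03]
```

View pics/w2.png

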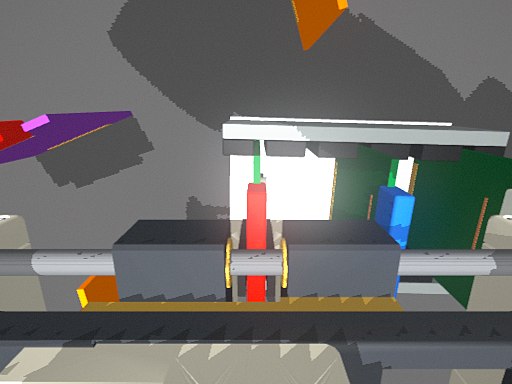

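The strip is held: its width reads 9.9 mm and it sits centrally at (257,240), with the blue strip clear of the finger. Now I lift it.

```bash
python3 -m creep '[[0,0,0,-0.5,0,0,0],[0,0,0,-1,0,0,0],[0,0,0,-1.5,0,0,0],[0,0,0,-2,0,0,0],[0,0,0,-2,0,0,0],[0,0,0,-2,0,0,0],[0,0,0,-2.5,0,0,0],[0,0,0,-2.5,0,0,0]]' 30| tail -5
python3 -m creep '[[0,0,0,-1.5,0,0,0],[0,0,0,-0.5,0,0,0],[0,0,0,0,0,0,0],[0,0,0,0,0,0,0]]' | tail -5
python3 - <<'E'
from h import *
im,d,P=shot("scene"); cv2.imwrite("pics/s2.png",cv2.resize(im[60:300,90:410],None,fx=2,fy=2))
plan([.516,-.284,.258],87.7)
E
```

```text
time_s: 5.0
tcp_pos: [0.514, 0.1025, 0.2391]
eef_rot: [-115.0, 90.0, -133.1]
contact_force: [0.1, 0.2, -2.0]
gripper_width: 0.0103
time_s: 5.4
tcp_pos: [0.5139, 0.1027, 0.2567]
eef_rot: [-143.1, 89.9, -161.1]
contact_force: [1.0, 0.8, -1.7]
gripper_width: 0.01
tcp [0.5139 0.1027 0.2565] jaw now 71.99 joints [  32.8    5.2  -15.4   -0.   -69.5 -140.8] F [ 0.  -1.2 -1. ] w 0.0098 t 5.45
turn rv [-0.2742 -0.0016  0.001 ] shift cm in present axes [ -0.12 -36.71  12.16] in goal axes [ -0.15 -38.63   1.76]
```

View pics/s2.png

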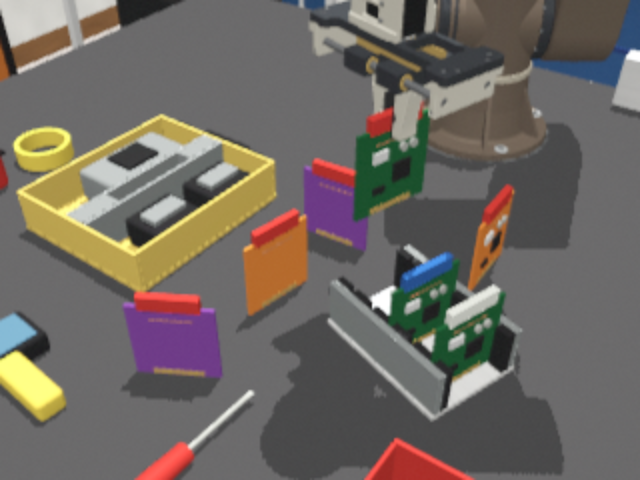

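The board is up and held upright, with its foot well above the look-alikes. Blue and white still stand in the rack. Next I turn and carry it to above the pocket.

```bash
python3 -m creep '[[-0.09,0,0,0,0,0,0],[-0.09,0,0,0,0,0,0],[-0.094,0,0,0,0,0,0],[0,0,0,0,-1.5,0.3,0],[0,0,0,0,-3,0.4,0],[0,0,0,0,-4,0.4,0],[0,0,0,0,-4,0.4,0],[0,0,0,0,-4,0.3,0]]' | tail -5
python3 -m creep '[[0,0,0,0,-4,0,0],[0,0,0,0,-4,0,0],[0,0,0,0,-4,0,0],[0,0,0,0,-4,0,0],[0,0,0,0,-3,0,0],[0,0,0,0,-2,0,0],[0,0,0,0,-1,0,0],[0,0,0,0,0,0,0]]' | tail -5
python3 - <<'E'
from h import *
im,d,P=shot("wrist"); cv2.imwrite("pics/w3.png",im)
im2,d2,P2=shot("top"); cv2.imwrite("pics/t3.png",im2)
np.savez("/tmp/w3.npz",im=im,d=d,P=P)
plan([.516,-.284,.098],87.7)
E
```

```text
time_s: 6.25
tcp_pos: [0.5253, -0.0647, 0.2569]
eef_rot: [-162.1, 89.9, -164.5]
contact_force: [0.6, 0.3, -1.7]
gripper_width: 0.0095
time_s: 7.05
tcp_pos: [0.5162, -0.2838, 0.2566]
eef_rot: [172.9, 89.9, 170.5]
contact_force: [-0.6, 0.8, -1.6]
gripper_width: 0.0093
tcp [ 0.5167 -0.2823  0.257 ] jaw now 87.63 joints [ -9.7  11.5  -7.8  -0.  -70.7 -82.7] F [-0.2  0.5 -1.7] w 0.0097 t 7.15
turn rv [-0.0012 -0.0009 -0.0003] shift cm in present axes [15.9  -0.17 -0.05] in goal axes [15.9  -0.17 -0.06]
```

View pics/w3.png

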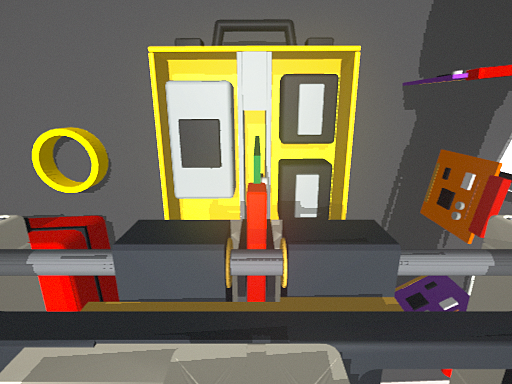

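The board is centred over the pocket: pocket columns are about 245–267, the board is at 257, and the walls are parallel to it. Now I lower it, slowly near the floor.

```bash
python3 -m creep '[[0,0,0,2,-0.1,0,0],[0,0,0,2.5,0,0,0],[0,0,0,2.5,0,0,0],[0,0,0,2.5,0,0,0],[0,0,0,2,0,0,0],[0,0,0,1.5,0,0,0],[0,0,0,1.2,0,0,0],[0,0,0,0.5,0,0,0]]' | tail -5
python3 -m creep '[[0,0,0,0.3,0,0,0],[0,0,0,0.2,0,0,0],[0,0,0,0.2,0,0,0],[0,0,0,0.1,0,0,0],[0,0,0,0.1,0,0,0],[0,0,0,0,0,0,0],[0,0,0,0,0,0,0],[0,0,0,0,0,0,0]]' | tail -5
python3 - <<'E'
from h import *
im,d,P=shot("scene"); cv2.imwrite("pics/s4.png",cv2.resize(im[60:260,70:330],None,fx=3,fy=3))
i=im.astype(int); red=(i[...,2]-np.maximum(i[...,0],i[...,1])>60)&(d>0)&(abs(P[...,0]-.516)<.07)&(abs(P[...,1]+.284)<.03)&(P[...,2]>.07)&(P[...,2]<.2)
q=P[red]; print(len(q),np.percentile(q[:,2],[2,50,98]),q.mean(0))
plan([.516,-.284,.098],87.7)
E
```

```text
time_s: 7.95
tcp_pos: [0.5167, -0.2826, 0.1095]
eef_rot: [164.6, 89.9, 162.3]
contact_force: [0.1, -0.5, -0.2]
gripper_width: 0.01
time_s: 8.75
tcp_pos: [0.517, -0.2835, 0.1017]
eef_rot: [-12.7, 90.0, -15.0]
contact_force: [0.8, 0.2, -0.6]
gripper_width: 0.0099
75 [0.1118041  0.12395103 0.13061781] [ 0.53818762 -0.27991348  0.1231719 ]
tcp [ 0.517  -0.2835  0.1017] jaw now 87.7 joints [ -9.8  18.9 -19.6   0.  -51.5 -82.6] F [-0.4 -0.2 -2.1] w 0.0093 t 8.8
turn rv [-0.      0.0002  0.0001] shift cm in present axes [ 0.37 -0.06 -0.1 ] in goal axes [ 0.37 -0.06 -0.1 ]
```

View pics/s4.png

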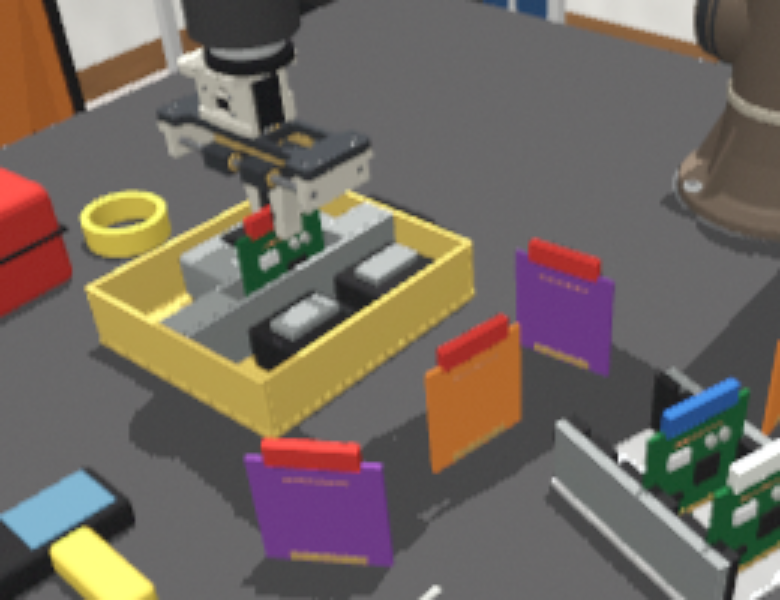

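The board is in the pocket, still held, with about 4 mm to go. I lower it in small steps until the force shows floor contact.

```bash
python3 -m creep '[[0,0,0,0.1,0,0,0],[0,0,0,0.1,0,0,0],[0,0,0,0.1,0,0,0],[0,0,0,0,0,0,0],[0,0,0,0,0,0,0]]' | tail -5
python3 -m creep '[[0,0,0,0.05,0,0,0],[0,0,0,0.05,0,0,0],[0,0,0,0,0,0,0],[0,0,0,0,0,0,0]]' | tail -5
python3 -m creep '[[0,0,0,0.05,0,0,0],[0,0,0,0,0,0,0],[0,0,0,0,0,0,0]]' | tail -5
```

```text
time_s: 9.3
tcp_pos: [0.5169, -0.2834, 0.0985]
eef_rot: [-179.0, 90.0, 178.7]
contact_force: [0.2, 0.2, -0.7]
gripper_width: 0.01
time_s: 9.7
tcp_pos: [0.5171, -0.2836, 0.098]
eef_rot: [-32.1, 90.0, -34.4]
contact_force: [-2.0, 1.0, 4.5]
gripper_width: 0.0099
time_s: 10.0
tcp_pos: [0.5171, -0.2837, 0.098]
eef_rot: [-41.3, 90.0, -43.6]
contact_force: [-3.8, 1.0, 9.3]
gripper_width: 0.0098
```

Floor contact is confirmed: force rises to 9 N with the TCP at 0.098, the height I gripped at. Now I ease off slightly, open fully so the board can lean without touching a finger, and retreat.

```bash
python3 -m creep '[[0,0,0,-0.05,0,0,0],[0,0,0,0,0,0,5],[0,0,0,0,0,0,10],[0,0,0,0,0,0,20],[0,0,0,0,0,0,40],[0,0,0,0,0,0,100],[0,0,0,0,0,0,100],[0,0,0,0,0,0,100]]' | tail -5
python3 -m creep '[[0,0,0,0,0,0,100],[0,0,0,0,0,0,100],[0,0,0,0,0,0,100],[0,0,0,0,0,0,100],[0,0,0,0,0,0,100],[0,0,0,0,0,0,100]]' | tail -5
python3 - <<'E'
from h import *
im,d,P=shot("scene"); im2,d2,P2=shot("wrist"); cv2.imwrite("pics/s5.png",np.hstack([cv2.resize(im[80:230,80:230],(400,400)),cv2.resize(im2[100:384,100:412],(400,400))]))
E
```

```text
time_s: 10.8
tcp_pos: [0.517, -0.2834, 0.0974]
eef_rot: [161.8, 90.0, 159.5]
contact_force: [0.5, -0.3, 0.4]
gripper_width: 0.0441
time_s: 11.4
tcp_pos: [0.517, -0.2835, 0.0976]
eef_rot: [-8.6, 90.0, -10.9]
contact_force: [-0.3, 0.5, 1.1]
gripper_width: 0.0865
```

View pics/s5.png

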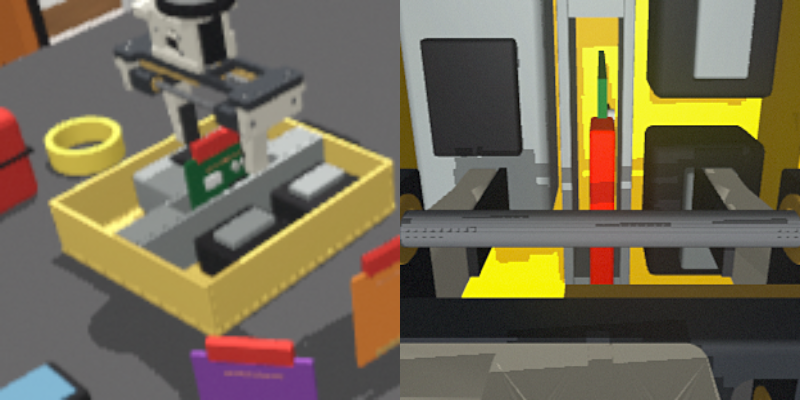

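The board stands almost upright in the pocket and both fingers are well clear of it. Now I retreat straight up and check.

```bash
python3 -m creep '[[0,0,0,-1,0,0,100],[0,0,0,-2,0,0,100],[0,0,0,-3,0,0,100],[0,0,0,-3,0,0,100],[0,0,0,-3,0,0,100],[0,0,0,-3,0,0,100],[0,0,0,-1,0,0,100],[0,0,0,0,0,0,100]]' | tail -5
python3 -m creep '[[0,0,0,0,0,0,100],[0,0,0,0,0,0,100],[0,0,0,0,0,0,100],[0,0,0,0,0,0,100],[0,0,0,0,0,0,100],[0,0,0,0,0,0,100]]' | tail -5
python3 - <<'E'
from h import *
im,d,P=shot("scene"); im2,d2,P2=shot("wrist"); cv2.imwrite("pics/s6.png",np.hstack([cv2.resize(im[80:260,80:350],(450,300)),cv2.resize(im2[:262,80:385],(350,300))]))
i=im2.astype(int); b=(d2>0)&(abs(P2[...,0]-.517)<.06)&(abs(P2[...,1]+.284)<.06)&(P2[...,2]>.07)&(P2[...,2]<.15)
red=b&(i[...,2]-np.maximum(i[...,0],i[...,1])>60)
q=P2[red]; print("strip",len(q),q.mean(0).round(4),q.min(0).round(4),q.max(0).round(4))
t=np.load("/tmp/scene.npz"); 
for n,(x,y) in {"blue":(.536,.168),"white":(.558,.235)}.items():
    for PP,dd in((t["P"],t["d"]),(P,d)):
        m=(dd>0)&(np.hypot(PP[...,0]-x,PP[...,1]-y)<.03)&(PP[...,2]>.108)&(PP[...,2]<.14); print(n,m.sum(),PP[m].mean(0).round(4))
E
```

```text
time_s: 12.3
tcp_pos: [0.5177, -0.2837, 0.26]
eef_rot: [-11.8, 89.8, -14.1]
contact_force: [0.0, -0.1, -1.4]
gripper_width: 0.0879
time_s: 12.9
tcp_pos: [0.5169, -0.2834, 0.2573]
eef_rot: [166.6, 90.0, 164.3]
contact_force: [0.5, 0.1, 0.8]
gripper_width: 0.0873
strip 553 [ 0.515  -0.2824  0.125 ] [ 0.4824 -0.2887  0.0825] [ 0.5519 -0.2761  0.1276]
blue 178 [0.5386 0.1745 0.1202]
blue 176 [0.5389 0.1744 0.1201]
white 194 [0.5609 0.2405 0.1208]
white 197 [0.5601 0.2407 0.1207]
```

View pics/s6.png

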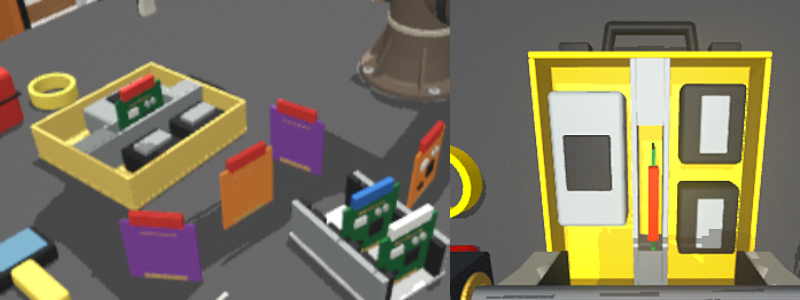

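```bash
python3 -c "
from plant import r
print(r.get_state()['contact_force']); r.close_job()"
```

```text
[-1.04045141  0.35957854 -0.03295701]
the job is handed in; nothing more can be done
```

The red-strip board now stands on edge in the case's pocket, and I handed the job in at about 13 s of the 48 s allowed. No verdict is reported.

I gripped the strip (9.9 mm between the fingers), drew the board straight up clear of the rack and turned it about 16° to line up with the pocket. I lowered it until it touched the floor, which showed as a 9 N force with the fingers back at the height I gripped at. Then I released it and retreated straight up.

Last checks, after retreating:
- **Board:** it stands nearly vertical. The strip's centre measures (0.515, −0.282), about 2 mm from the pocket's middle. The strip top, about 0.125 m, is at full seating height.
- **Other boards:** the blue and white boards measure within 1 mm of where they began.
- **Robot:** it touches nothing.

No check failed. The early strip readings differed by up to 8 mm between the scene and top cameras. The close wrist view settled that before the grasp.

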